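Put the spacer, washer and push-on cap back on a pushchair axle

TASK

Finish refitting the pushchair wheel: onto its upright stub axle slide first the metal spacer sleeve, fully down onto the wheel bearing, then the flat washer, flat on the spacer. Last push the domed cap over the axle's spring balls and, once it has snapped in, press it firmly home against the washer for a moment with about 20 N; work slowly, by feel, and never load the wheel or axle with more than 40 N. Leave the other things on the ledge where they lie.

Things in the scene. Friction and masses are not known exactly. Their poses are not given: they have to be found in the camera images.
- wheel_unit: Pushchair rear-wheel unit, fixed, stub axle upright. Origin on the axle line at ledge height, z up. Black-tyred spoked wheel 150 mm across, held by its brake: tyre and rim 46 to 82 mm above the ledge, hub 42 mm across, face at 84 mm. Leg tube 26 mm thick lies flat 22 mm high along +x to 330 mm; low pedal to 75 mm along -x. Seated part centres end up at 102 mm (spacer), 118 (washer), 135 (cap)
- axle_tip (a point): Top end of the steel axle, on its axis, 139 mm above the ledge. Shaft 14 mm across up to 119.5 mm height, then tapering to a 9 mm nose from 123.5 mm up; the nose tapers from 136 mm to a 5 mm end. Three spring balls stand out of the nose to a 14 mm circle at height 129 mm; each yields inward up to 2.6 mm (1 N/mm, 1.2 N preload)
- bearing_face (a point): On the axle line at the top of the bearing's inner ring, 22 mm across, the seat of the spacer, 90 mm above the ledge
- spacer_mid (a point): Centre of the spacer: plain aluminium sleeve standing on end, 28 mm outside diameter, 15 mm bore, 24 mm tall; point half-way up on its axis, z along the axis. Either end may go down
- spacer: The spacer, origin at the centre of its underside
- washer_mid (a point): Centre of the washer: flat off-white nylon ring lying flat, 38 mm outside diameter, 15 mm bore, 8 mm thick; point half-way up on its axis, z along the axis
- washer: The washer, origin at the centre of its underside
- cap_mid (a point): Centre of the push-on cap: grey, closed slightly domed top, open end down, 44 mm across, 26 mm tall, straight sides to 18 mm; point half-way up on its axis, z up. In its underside a rounded lip, 10.6 mm bore, 5 mm thick, with a hollow above. The lip must be pushed over the spring balls with roughly 10 to 15 N and snaps in below them as the flat underside meets the washer
- cap: The cap, origin at the centre of its underside
- teether: Bystander: wooden teething ring, 64 mm across, 12 mm thick rounded section, 40 mm hole, lying among the parts; origin at its centre underneath
- grease_jar: Bystander: small white jar with black lid, 52 mm across, 45 mm tall; origin at its centre underneath
- sippy_cup: Bystander: open steel cup, 72 mm across, 95 mm tall; origin at its centre underneath
- screwdriver: Bystander: screwdriver 190 mm long lying along its x axis; origin at its middle underneath
- wrench: Bystander: wrench 160 mm long lying along its x axis; origin at its middle underneath
- comb: Bystander: yellow comb 165 x 30 x 5 mm lying flat along its x axis; origin at its middle underneath
There are look-alikes about, which are no part of the job. What is meant by the cap is not green, and is the larger of those in its own colour.

How it is judged:
By the outcome, as a careful person would: the job done as asked, in the order asked, and still so for the second after the job is handed in, with the robot touching nothing.
It also fails if it takes over 72 s, if anything falls off the work surface, if the arm or the gripper's body presses on something with over 40 N, if the wrist force passes 120 N, or if a joint passes its speed limit or range.

ROBOT

A 6-joint arm with a two-finger parallel gripper is mounted at the origin on the work surface. World frame = base frame: x ahead of the robot, y to its left, z up, the work surface at z = 0. Lengths are in m, angles in rad, forces in N, time in s.
With the tool pointing down it reaches from about 0.35 to 0.775 m from the base axis. Payload 5.5 kg.
Tool frame: the origin (TCP) lies midway between the tips of the shut fingers; the grasp point (between the pads) lies 19 mm behind it; z points along the fingers, y is the line along which they close (so a half turn about z gives the same grasp; the last joint's range is limited). The gripper opens to 85 mm and grips with 20 to 120 N. Pads are 22 mm wide; open, the fingers measure 114 mm over their backs; the gripper's body (76 mm by 85 mm) begins 54 mm behind the grasp point. The pads swing forward as they close: fully open they stand 13 mm farther back than shut.
Start: joints at [-0.14, 0.313, 0.046, 1.304, 0, 1.431], TCP at [0.575, -0, 0.231] pointing down, gripper open.
Joint ranges: [-2.76, 2.76], [-0.86, 1.69], [-1.03, 1.26], [-2.2, 2.34], [-1.47, 1.5], [-3.14, 3.14]. Speed limits (rad/s): [2.57, 2.57, 3.14, 3.14, 3.14, 3.14].

INTERFACE

Orientations are given as a unit quaternion [w, x, y, z].
In Python, from workcell import telemetry, imaging, env gives the robot as it stands. The module is installed in compiled form; this text tells all that it offers.
- The arm moves only by the tool step_arm, never from a script. Its argument "moves" is a list of rows, each a list of 3 entries, a list of its own where there are three numbers: the shift along the tool's x, y, z in mm, then the turn, a rotation vector about the tool's x, y, z in rad, then the finger opening in mm, from 0 to 85.4. A call has 1 to 8 rows; each row is the pose to reach, as a shift and turn from the pose commanded when the call began, along the tool's axes at that moment; what a row does not reach only later rows make up. A row lasts 1/12 s, in which the tool goes at most 41.7 mm and 7.16 degrees, less where a joint would pass 70% of its speed; a pose out of reach is approached as far as the arm can. A call with a gripper value outside its range is refused whole. The fingers move at their own pace and stop on an object; "grip_force" is the grip in N (left out, the last holds). Time passes only in rows, so rows that repeat a pose let the fingers close. It gives the time, the measured TCP pose, the force, the opening and the grip force at its end, in the units of the state.
- telemetry.get_state(): the state, without advancing time (a new reading comes with each control period).
- imaging.read_camera(name): name is "scene" or "side" or "wrist"; returns the picture (420x560x3 uint8, red, green, blue); there is no depth.
- imaging.camera_params(name): a dict with "camera_matrix" (3x3 intrinsics, pixels), "pose" (4x4, takes a point from camera to world coordinates). Camera axes: x right, y up, looking along -z (the intrinsics and any distortion apply to the point x, -y, -z); pixel columns grow to the right and rows downward; lengths in m; the calibration is good to about 2 mm. A picture is of the moment at which its call begins: read the wrist's pose just before it. camera_params takes no time and is no camera call; for the wrist camera it gives the pose at the moment of the call.
- env.hand_in(): hands the job in; it is judged then, once.
The state is a dict: "clock": time; "joint_pos": joint angles; "qvel": joint speeds; "tau": joint torques, N m; "tcp_pos": TCP position; "orientation": TCP orientation; "wrist_force": force on the tool from outside, world axes, zero at the start; "ft_torque": the same for the moment, N m; "finger_gap": finger opening in m; "grip_force": force on a finger pad.
Only numpy, scipy, OpenCV 4.12 (cv2) and the standard library are available. Lean on these libraries where they do the work, as an engineer would, in place of code of your own. Each camera call takes 0.05 s, during which the arm holds its last target. There are 200 camera calls.

## Working session

There is one attempt and no reset: what is moved stays moved. The work goes in short steps, Python scripts to look and compute and a tool call to move; the robot and the scene stay as the last step left them, time stands still between calls to the robot, and variables do not carry over. Pictures are saved under pics/ and viewed, at most 10 in all, crops included, and the job is handed in when it is done.

Besides the shell and the picture viewer there is one more tool, called after "Emit:" as name(argument=value, ...) on one line, values as JSON. step_arm: Moves the arm, as the interface text tells. Its arguments: {"type":"object","properties":{"moves":{"type":"array"},"grip_force":{"type":"number"}},"required":["moves"]}

```bash
mkdir -p pics; cat > h.py <<'E'
import numpy as np,cv2
from workcell import telemetry,imaging,env
from scipy.spatial.transform import Rotation as R
def grab(n,f=None):
    p=imaging.camera_params(n); im=imaging.read_camera(n)
    if f: cv2.imwrite('pics/'+f,im[:,:,::-1])
    return im,p
def ray(p,u,v):
    K=np.array(p['camera_matrix']);T=np.array(p['pose'])
    d=np.linalg.inv(K)@[u,v,1]; d=T[:3,:3]@np.array([d[0],-d[1],-d[2]])
    return T[:3,3],d
def onz(p,u,v,z):
    o,d=ray(p,u,v); return o+d*(z-o[2])/d[2]
def proj(p,X):
    K=np.array(p['camera_matrix']);T=np.array(p['pose'])
    c=T[:3,:3].T@(np.array(X)-T[:3,3]); q=K@[c[0],-c[1],-c[2]]; return q[:2]/q[2]
def totool(X):
    s=telemetry.get_state();w,x,y,z=s['orientation']
    return R.from_quat([x,y,z,w]).inv().apply(np.array(X)-s['tcp_pos'])*1000
E
python3 - <<'E'
from h import *
s=telemetry.get_state();print({k:np.round(v,3) for k,v in s.items()})
a,p=grab('scene');b,q=grab('side');c,r=grab('wrist')
for k in (p,q,r): print(k.keys(),np.round(k['camera_matrix'],1).tolist(),np.round(k['pose'],3).tolist())
for n,i in zip(('scene','side','wrist'),(a,b,c)): cv2.imwrite(f'pics/{n}0.png',i[:,:,::-1])
E
```

```text
{'clock': np.float64(0.0), 'joint_pos': array([-0.14 ,  0.314,  0.045,  1.304, -0.   ,  1.431]), 'qvel': array([ 0.002, -0.001, -0.001, -0.001, -0.002,  0.   ]), 'tau': array([-3.0000e-03, -4.8063e+01,  2.9853e+01,  2.0000e-02, -0.0000e+00,
       -0.0000e+00]), 'tcp_pos': array([0.574, 0.   , 0.23 ]), 'orientation': array([-0.001,  0.707,  0.707, -0.001]), 'wrist_force': array([ 0.893,  0.17 , -0.348]), 'ft_torque': array([-0.026,  0.05 ,  0.009]), 'grip_force': np.float64(0.0), 'finger_gap': np.float64(0.085)}
dict_keys(['camera_matrix', 'pose']) [[529.1, 0.0, 269.5], [0.0, 529.1, 200.4], [0.0, 0.0, 1.0]] [[0.089, -0.708, 0.7, 1.511], [0.996, 0.066, -0.061, -0.166], [-0.003, 0.703, 0.711, 1.022], [0.0, 0.0, 0.0, 1.0]]
dict_keys(['camera_matrix', 'pose']) [[453.5, 0.0, 270.1], [0.0, 453.5, 206.8], [0.0, 0.0, 1.0]] [[0.795, 0.426, -0.433, 0.157], [-0.607, 0.535, -0.588, -0.671], [-0.019, 0.729, 0.684, 0.774], [0.0, 0.0, 0.0, 1.0]]
dict_keys(['camera_matrix', 'pose']) [[323.9, 0.0, 277.8], [0.0, 323.9, 207.6], [0.0, 0.0, 1.0]] [[1.0, -0.0, 0.002, 0.575], [-0.0, 0.966, 0.258, 0.066], [-0.002, -0.258, 0.966, 0.374], [0.0, 0.0, 0.0, 1.0]]
```

View pics/scene0.png

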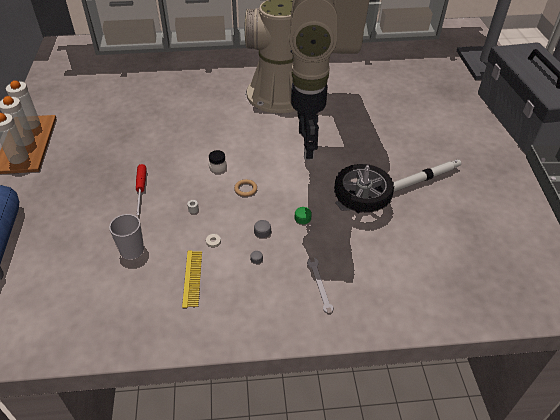

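View pics/side0.png

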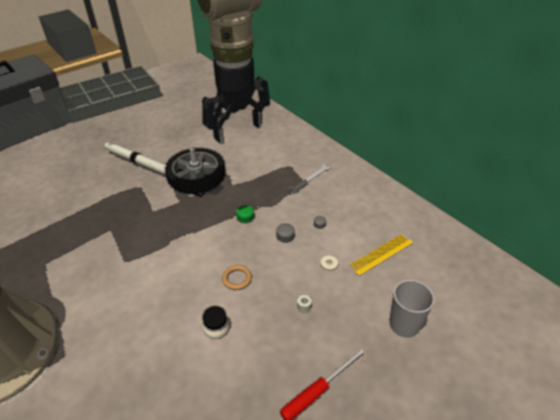

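View pics/wrist0.png

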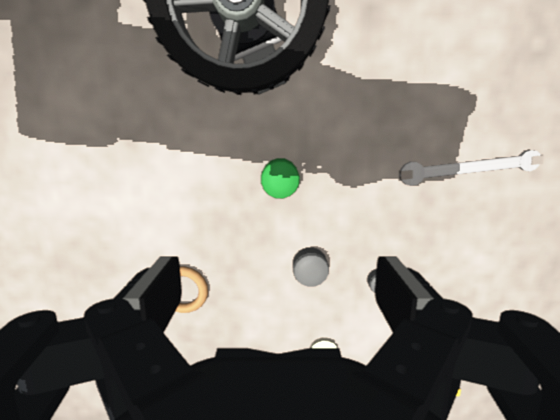

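Candidates in the scene view are:
- **Cap:** large grey (262,228), small grey (256,257) and green (303,215). I choose the large grey one.
- **Spacer:** (193,207).
- **Washer:** (213,240). The teether at (246,187) is the only other ring.
- **Wheel:** (364,187).

In the side view these are cap (285,232), spacer (304,303), washer (329,262) and wheel (195,168).

```bash
python3 - <<'E'
from h import *
p=imaging.camera_params('scene');q=imaging.camera_params('side');r=imaging.camera_params('wrist')
P={'cap':((262,228),(285,232),.013),'small':((256,257),(320,222),.01),'spacer':((193,207),(304,303),.012),'washer':((213,240),(329,262),.004),'teeth':((246,187),(237,277),.006),'green':((303,215),(245,214),.013)}
for n,(u,v,z) in P.items(): print(n,onz(p,*u,z).round(3),onz(q,*v,z).round(3))
a=cv2.imread('pics/scene0.png');b=cv2.imread('pics/side0.png')
def crop(i,x,y,w,h,s): return cv2.resize(i[y:y+h,x:x+w],None,fx=s,fy=s,interpolation=cv2.INTER_CUBIC)
top=np.hstack([crop(a,325,150,80,60,5),crop(b,155,130,80,60,5)])
bot=np.hstack([crop(a,180,190,100,75,4),crop(b,265,215,100,75,4)])
cv2.imwrite('pics/crops.png',np.vstack([top,bot]))
E
```

```text
cap [ 0.614 -0.108  0.013] [ 0.614 -0.106  0.013]
small [ 0.704 -0.13   0.01 ] [ 0.701 -0.13   0.01 ]
spacer [ 0.522 -0.284  0.012] [ 0.521 -0.282  0.012]
washer [ 0.635 -0.234  0.004] [ 0.638 -0.23   0.004]
teeth [ 0.452 -0.14   0.006] [ 0.455 -0.141  0.006]
green [0.578 0.002 0.013] [0.575 0.001 0.013]
```

View pics/crops.png

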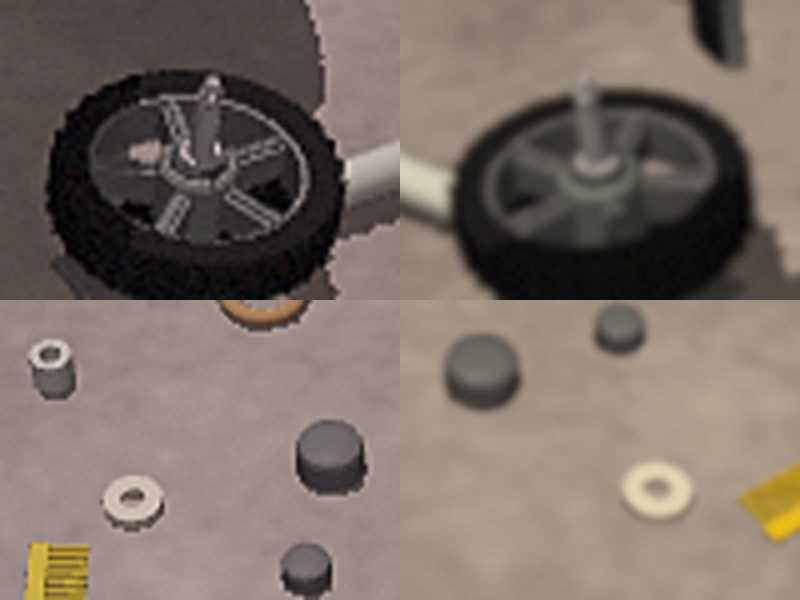

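The crops confirm the choices: the axle tip is at scene (367.4,165.2) and side (192,145.6), and the large grey cap, the off-white washer and the aluminium spacer are all upright.

```bash
python3 - <<'E'
from h import *
p=imaging.camera_params('scene');q=imaging.camera_params('side')
print(onz(p,367.4,165.2,.139).round(4),onz(q,192,145.6,.139).round(4))
print(totool([.522,-.283,.231]))
E
```

```text
[0.5401 0.1649 0.139 ] [0.5422 0.1626 0.139 ]
[-283.05050535  -52.63422438   -0.35422454]
```

Emit:
step_arm(moves=[[[-141,-26,0],[0,0,0],60],[[-283,-53,0],[0,0,0],60],[[-283,-53,0],[0,0,0],60],[[-283,-53,0],[0,0,0],60],[[-283,-53,0],[0,0,0],60],[[-283,-53,0],[0,0,0],60],[[-283,-53,0],[0,0,0],60],[[-283,-53,0],[0,0,0],60]])

```text
clock: 0.82
tcp_pos: [0.5205, -0.2897, 0.2304]
orientation: [0.001, 0.71, 0.705, -0.001]
wrist_force: [0.6, 1.3, 0.6]
finger_gap: 0.06
grip_force: 0.0
```

Emit:
step_arm(moves=[[[0,0,40],[0,0,0],60],[[0,0,80],[0,0,0],60],[[0,0,110],[0,0,0],60],[[0,0,110],[0,0,0],60],[[0,0,110],[0,0,0],60]])

```text
clock: 1.23
tcp_pos: [0.5207, -0.2817, 0.1198]
orientation: [-0.002, 0.707, 0.707, -0.0]
wrist_force: [0.9, -0.1, 1.1]
finger_gap: 0.0599
grip_force: 0.0
```

```bash
python3 - <<'E'
from h import *
im,p=grab('wrist','w1.png'); s=telemetry.get_state();print(s['tcp_pos'],s['orientation'],s['clock'],s['wrist_force'],p['pose'].round(4).tolist())
print(proj(p,[.522,-.283,.024]),proj(p,[.522,-.283,.0]))
E
```

```text
[ 0.52224722 -0.28274535  0.12205222] [-1.59261689e-04  7.06984209e-01  7.07229313e-01  3.32691954e-05] 1.2833 [ 0.46630523 -0.18946303  0.88578012] [[1.0, -0.0013, 0.0045, 0.5212], [0.0001, 0.9669, 0.2551, -0.2165], [-0.0047, -0.2551, 0.9669, 0.2631], [0.0, 0.0, 0.0, 1.0]]
[280.27744368 211.92690217] [280.19946964 204.24787106]
```

View pics/w1.png

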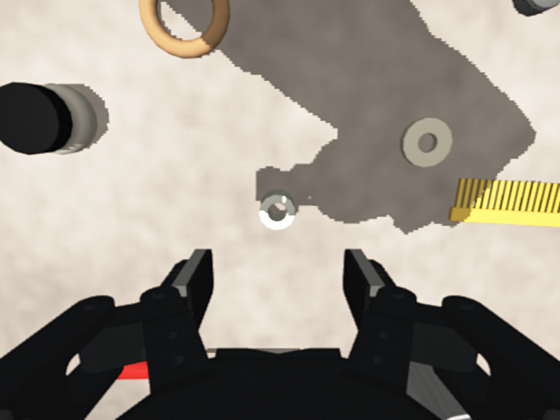

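The spacer's top ring is at (277,211), midway between the pads (212 and 345). The washer is at (427,142). I'll descend and grip.

Emit:
step_arm(moves=[[[0,-1,40],[0,0,0],60],[[0,-1,75],[0,0,0],60],[[0,-1,100],[0,0,0],60],[[0,-1,110],[0,0,0],60],[[0,-1,117],[0,0,0],60],[[0,-1,117],[0,0,0],40],[[0,-1,117],[0,0,0],20],[[0,-1,117],[0,0,0],20]], grip_force=50)

```text
clock: 1.95
tcp_pos: [0.5227, -0.2842, 0.0069]
orientation: [0.002, 0.707, 0.707, 0.0]
wrist_force: [-1.0, -0.4, 5.6]
finger_gap: 0.0257
grip_force: 49.0
```

Emit:
step_arm(moves=[[[0,0,0],[0,0,0],20],[[0,0,0],[0,0,0],20],[[0,0,0],[0,0,0],20],[[0,0,0],[0,0,0],20]])

```text
clock: 2.28
tcp_pos: [0.5227, -0.2842, 0.0069]
orientation: [0.002, 0.707, 0.707, 0.0]
wrist_force: [-1.0, 1.5, 6.9]
finger_gap: 0.0259
grip_force: 49.0
```

Emit:
step_arm(moves=[[[0,0,-15],[0,0,0],20],[[0,0,-55],[0,0,0],20],[[0,0,-95],[0,0,0],20],[[0,0,-135],[0,0,0],20],[[0,0,-175],[0,0,0],20],[[0,0,-180],[0,0,0],20],[[0,0,-180],[0,0,0],20]])

```text
clock: 2.87
tcp_pos: [0.5233, -0.2847, 0.1895]
orientation: [0.005, 0.707, 0.707, 0.001]
wrist_force: [0.5, -0.3, -2.3]
finger_gap: 0.0261
grip_force: 49.4
```

```bash
python3 - <<'E'
from h import *
im,p=grab('wrist','w2.png'); s=telemetry.get_state();print(s['tcp_pos'],s['orientation'],s['clock'],s['wrist_force'],s['finger_gap'])
print(totool([.541,.164,s['tcp_pos'][2]]))
E
```

```text
[ 0.52205178 -0.28375486  0.1866268 ] [2.39819664e-03 7.07113850e-01 7.07095533e-01 3.99654572e-04] 2.9167 [-0.29111768  0.48408195 -1.62030424] 0.026070333661324427
[447.75366483  18.93898063  -1.19056535]
```

View pics/w2.png

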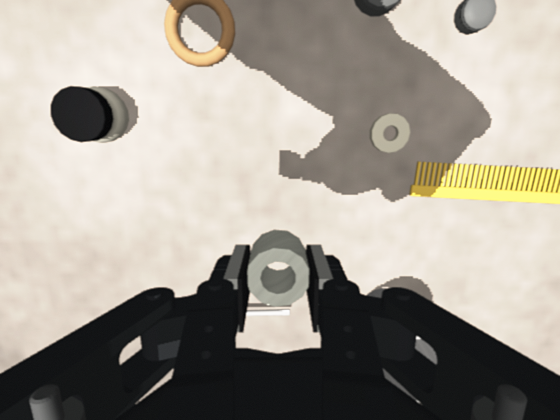

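The spacer is held upright and centred between the pads, with its top ring at (278,281). I'll carry it to 35 mm short of the axle and look.

Emit:
step_arm(moves=[[[41,5,0],[0,0,0],20],[[82,10,0],[0,0,0],20],[[123,15,0],[0,0,0],20],[[164,19,0],[0,0,0],20],[[205,19,0],[0,0,0],20],[[246,19,0],[0,0,0],20],[[287,19,0],[0,0,0],20],[[328,19,0],[0,0,0],20]])

```text
clock: 3.58
tcp_pos: [0.5383, 0.047, 0.1822]
orientation: [-0.001, 0.707, 0.707, -0.001]
wrist_force: [0.7, 0.2, -0.5]
finger_gap: 0.0259
grip_force: 49.4
```

Emit:
step_arm(moves=[[[41,0,0],[0,0,0],20],[[77,0,0],[0,0,0],20],[[85,0,0],[0,0,0],20],[[85,0,0],[0,0,0],20],[[85,0,0],[0,0,0],20],[[85,0,0],[0,0,0],20]])

```text
clock: 4.08
tcp_pos: [0.5396, 0.1288, 0.1833]
orientation: [-0.0, 0.707, 0.707, -0.001]
wrist_force: [0.2, 0.2, -0.7]
finger_gap: 0.0257
grip_force: 49.4
```

```bash
python3 - <<'E'
from h import *
im,p=grab('wrist'); s=telemetry.get_state();print(s['tcp_pos'],s['orientation'],s['clock'],s['wrist_force'],s['finger_gap'])
print(proj(p,[.541,.164,.139]))
cv2.imwrite('pics/w3.png',cv2.resize(im[120:320,180:380,::-1],None,fx=3,fy=3,interpolation=cv2.INTER_CUBIC))
E
```

```text
[0.53981298 0.12846728 0.18356903] [-2.40211011e-04  7.07800324e-01  7.06412224e-01 -6.41904418e-04] 4.1333 [ 0.30743285 -0.20125758 -1.16758429] 0.026143399918243906
[280.63104904 174.97714599]
```

View pics/w3.png

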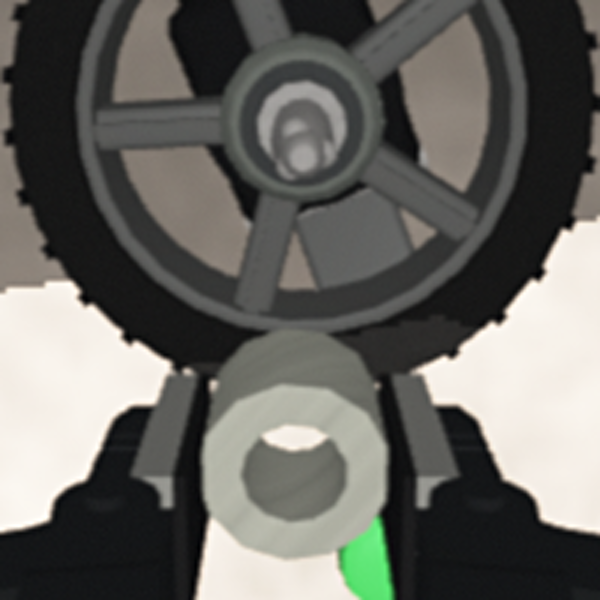

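```bash
python3 - <<'E'
from h import *
p=imaging.camera_params('wrist');s=telemetry.get_state()
tip=onz(p,281,172.3,.139)
print('tip',tip)
for t in (.016,.020): 
  r=onz(p,278.3,277,s['tcp_pos'][2]+t);print('ring',r,'rel',(r-s['tcp_pos'])*1000,'go',totool(s['tcp_pos']+tip-r))
T=np.array(p['pose']);print(T[:3,3]-s['tcp_pos'])
E
```

```text
tip [0.54151105 0.16522372 0.139     ]
ring [0.5399128  0.12919431 0.19956903] rel [ 0.09981693  0.72703063 16.        ] go [36.0669544   1.60303978 60.54655479]
ring [0.53991856 0.13123912 0.20356903] rel [ 0.1055841   2.77184316 20.        ] go [34.02441204  1.60627522 64.54771734]
[0.00028301 0.06568061 0.14306021]
```

Emit:
step_arm(moves=[[[20,1.5,0],[0,0,0],20],[[35,1.5,0],[0,0,0],20],[[35,1.5,0],[0,0,0],20],[[35,1.5,15],[0,0,0],20],[[35,1.5,30],[0,0,0],20],[[35,1.5,36],[0,0,0],20],[[35,1.5,36],[0,0,0],20]])

```text
clock: 4.72
tcp_pos: [0.5404, 0.1633, 0.1466]
orientation: [-0.001, 0.708, 0.706, -0.002]
wrist_force: [-1.0, -0.6, -1.1]
finger_gap: 0.0262
grip_force: 49.4
```

Emit:
step_arm(moves=[[[0,0,1.5],[0,0,0],20],[[0,0,3],[0,0,0],20],[[0,0,4.5],[0,0,0],20],[[0,0,6],[0,0,0],20],[[0,0,7],[0,0,0],20],[[0,0,8],[0,0,0],20]])

```text
clock: 5.22
tcp_pos: [0.5416, 0.1651, 0.1404]
orientation: [0.0, 0.707, 0.707, 0.0]
wrist_force: [-0.2, 0.4, -0.3]
finger_gap: 0.0262
grip_force: 49.4
```

Emit:
step_arm(moves=[[[0,0,1],[0,0,0],20],[[0,0,2],[0,0,0],20],[[0,0,3],[0,0,0],20],[[0,0,4],[0,0,0],20],[[0,0,5],[0,0,0],20],[[0,0,6],[0,0,0],20]])

```text
clock: 5.72
tcp_pos: [0.5415, 0.165, 0.1342]
orientation: [0.0, 0.707, 0.707, 0.0]
wrist_force: [-0.3, -0.3, -1.0]
finger_gap: 0.0258
grip_force: 49.4
```

Emit:
step_arm(moves=[[[0,0,1],[0,0,0],20],[[0,0,2],[0,0,0],20],[[0,0,3],[0,0,0],20],[[0,0,4],[0,0,0],20]])

```text
clock: 6.05
tcp_pos: [0.5416, 0.165, 0.1302]
orientation: [0.0, 0.707, 0.707, 0.0]
wrist_force: [0.8, 0.7, -0.4]
finger_gap: 0.026
grip_force: 49.4
```

Emit:
step_arm(moves=[[[0,0,1],[0,0,0],20],[[0,0,2],[0,0,0],20],[[0,0,3],[0,0,0],20],[[0,0,4],[0,0,0],20]])

```text
clock: 6.38
tcp_pos: [0.5416, 0.165, 0.1262]
orientation: [0.0, 0.707, 0.707, 0.0]
wrist_force: [-0.5, 0.5, -1.1]
finger_gap: 0.0259
grip_force: 49.4
```

Emit:
step_arm(moves=[[[0,0,1],[0,0,0],20],[[0,0,2],[0,0,0],20],[[0,0,3],[0,0,0],20]])

```text
clock: 6.63
tcp_pos: [0.5415, 0.165, 0.1232]
orientation: [0.0, 0.707, 0.707, 0.0]
wrist_force: [0.2, 0.0, -1.0]
finger_gap: 0.0263
grip_force: 49.4
```

Emit:
step_arm(moves=[[[0,0,1],[0,0,0],20],[[0,0,2],[0,0,0],20],[[0,0,3],[0,0,0],20]])

```text
clock: 6.88
tcp_pos: [0.5416, 0.165, 0.1202]
orientation: [0.0, 0.707, 0.707, 0.0]
wrist_force: [-0.5, 0.6, -0.6]
finger_gap: 0.0259
grip_force: 49.4
```

Emit:
step_arm(moves=[[[0,0,1],[0,0,0],20],[[0,0,2],[0,0,0],20],[[0,0,3],[0,0,0],20],[[0,0,4],[0,0,0],20]])

```text
clock: 7.22
tcp_pos: [0.5415, 0.165, 0.1162]
orientation: [0.0, 0.707, 0.707, 0.0]
wrist_force: [0.1, 0.1, -0.4]
finger_gap: 0.0262
grip_force: 49.4
```

Emit:
step_arm(moves=[[[0,0,1.5],[0,0,0],20],[[0,0,3],[0,0,0],20],[[0,0,4.5],[0,0,0],20],[[0,0,6],[0,0,0],20]])

```text
clock: 7.55
tcp_pos: [0.5416, 0.165, 0.1101]
orientation: [0.0, 0.707, 0.707, 0.0]
wrist_force: [0.4, 0.1, 0.5]
finger_gap: 0.0264
grip_force: 49.4
```

Emit:
step_arm(moves=[[[0,0,1.5],[0,0,0],20],[[0,0,3],[0,0,0],20],[[0,0,4.5],[0,0,0],20],[[0,0,6],[0,0,0],20]])

```text
clock: 7.88
tcp_pos: [0.5415, 0.165, 0.1041]
orientation: [0.0, 0.707, 0.707, 0.0]
wrist_force: [0.6, 0.3, -0.2]
finger_gap: 0.0259
grip_force: 49.4
```

Almost no contact so far. I'll continue until it seats, expected at about z 0.094–0.097.

Emit:
step_arm(moves=[[[0,0,1],[0,0,0],20],[[0,0,2],[0,0,0],20],[[0,0,3],[0,0,0],20],[[0,0,4],[0,0,0],20]])

```text
clock: 8.22
tcp_pos: [0.5416, 0.165, 0.1002]
orientation: [0.0, 0.707, 0.707, 0.0]
wrist_force: [-0.6, -0.6, 0.0]
finger_gap: 0.026
grip_force: 49.4
```

Emit:
step_arm(moves=[[[0,0,0.7],[0,0,0],20],[[0,0,1.4],[0,0,0],20],[[0,0,2],[0,0,0],20]])

```text
clock: 8.47
tcp_pos: [0.5416, 0.165, 0.0982]
orientation: [0.0, 0.707, 0.707, 0.0]
wrist_force: [-0.5, 0.1, -0.6]
finger_gap: 0.0262
grip_force: 49.4
```

Emit:
step_arm(moves=[[[0,0,0.5],[0,0,0],20],[[0,0,1],[0,0,0],20],[[0,0,1],[0,0,0],20]])

```text
clock: 8.72
tcp_pos: [0.5415, 0.165, 0.0972]
orientation: [0.0, 0.707, 0.707, -0.0]
wrist_force: [-0.5, 0.1, 0.2]
finger_gap: 0.0261
grip_force: 49.4
```

Emit:
step_arm(moves=[[[0,0,0.5],[0,0,0],20],[[0,0,1],[0,0,0],20],[[0,0,1],[0,0,0],20]])

```text
clock: 8.97
tcp_pos: [0.5416, 0.165, 0.0969]
orientation: [0.0, 0.707, 0.707, 0.0]
wrist_force: [-1.4, 0.2, 5.0]
finger_gap: 0.0259
grip_force: 49.8
```

Emit:
step_arm(moves=[[[0,0,0.5],[0,0,0],20],[[0,0,1],[0,0,0],20],[[0,0,1],[0,0,0],20]])

```text
clock: 9.22
tcp_pos: [0.5417, 0.165, 0.0969]
orientation: [0.0, 0.707, 0.707, 0.0]
wrist_force: [-4.0, -0.2, 10.9]
finger_gap: 0.0258
grip_force: 50.4
```

The spacer is seated: contact came at TCP 0.0969, which puts its underside at 0.090. I'll release, rise and go to the washer.

Emit:
step_arm(moves=[[[0,0,-1],[0,0,0],50],[[0,0,-1],[0,0,0],50],[[0,0,-1],[0,0,0],50],[[0,0,-10],[0,0,0],50],[[0,0,-50],[0,0,0],60],[[0,0,-80],[0,0,0],60],[[-20,5,-90],[0,0,0],60],[[-60,15,-90],[0,0,0],60]])

```text
clock: 9.88
tcp_pos: [0.5583, 0.1077, 0.1899]
orientation: [0.002, 0.705, 0.709, 0.003]
wrist_force: [1.7, -1.1, 0.4]
finger_gap: 0.0599
grip_force: 0.0
```

Emit:
step_arm(moves=[[[-40,10,0],[0,0,0],60],[[-80,20,0],[0,0,0],60],[[-120,30,0],[0,0,0],60],[[-160,40,0],[0,0,0],60],[[-200,50,0],[0,0,0],60],[[-240,60,0],[0,0,0],60],[[-280,70,0],[0,0,0],60],[[-320,80,0],[0,0,0],60]])

```text
clock: 10.55
tcp_pos: [0.6367, -0.2171, 0.1858]
orientation: [0.0, 0.707, 0.707, 0.0]
wrist_force: [1.2, 0.2, 0.2]
finger_gap: 0.06
grip_force: 0.0
```

Emit:
step_arm(moves=[[[-17,0,20],[0,0,0],60],[[-17,0,60],[0,0,0],60],[[-17,0,90],[0,0,0],60],[[-17,0,90],[0,0,0],60],[[-17,0,90],[0,0,0],60]])

```text
clock: 10.97
tcp_pos: [0.635, -0.2314, 0.0938]
orientation: [-0.002, 0.707, 0.707, -0.001]
wrist_force: [0.4, -0.0, 0.4]
finger_gap: 0.0598
grip_force: 0.0
```

```bash
python3 - <<'E'
from h import *
im,p=grab('wrist','w4.png'); s=telemetry.get_state();print(s['tcp_pos'],s['orientation'],s['clock'],s['wrist_force'])
hsv=cv2.cvtColor(im,cv2.COLOR_RGB2HSV)
u,v=proj(p,[.6365,-.232,.008]);print(u,v)
u,v=int(u),int(v);print(im[v-30:v+31:10,u-30:u+31:10].tolist())
E
```

```text
[ 0.63668113 -0.23188655  0.09617424] [-1.36984850e-04  7.07030986e-01  7.07182555e-01 -7.24383095e-07] 11.0167 [ 0.65814848 -0.17378614  0.15214635]
280.7226505237625 214.59464244200245
[[[126, 118, 108], [127, 118, 109], [132, 122, 115], [136, 128, 118], [133, 124, 115], [136, 127, 118], [133, 125, 116]], [[127, 119, 111], [127, 118, 111], [185, 179, 160], [186, 180, 160], [187, 181, 161], [132, 123, 115], [132, 124, 115]], [[128, 119, 111], [183, 177, 157], [184, 178, 158], [220, 219, 197], [183, 177, 157], [185, 179, 159], [130, 122, 113]], [[239, 231, 220], [195, 192, 169], [119, 112, 103], [245, 238, 230], [168, 163, 143], [183, 176, 156], [129, 120, 112]], [[238, 230, 219], [254, 255, 253], [254, 255, 253], [255, 255, 247], [254, 255, 253], [254, 255, 253], [243, 236, 228]], [[240, 233, 224], [239, 231, 221], [254, 255, 253], [254, 255, 252], [255, 255, 253], [241, 234, 226], [241, 234, 225]], [[241, 233, 225], [240, 234, 225], [239, 231, 222], [240, 233, 224], [238, 231, 221], [237, 230, 219], [240, 232, 223]]]
```

View pics/w4.png

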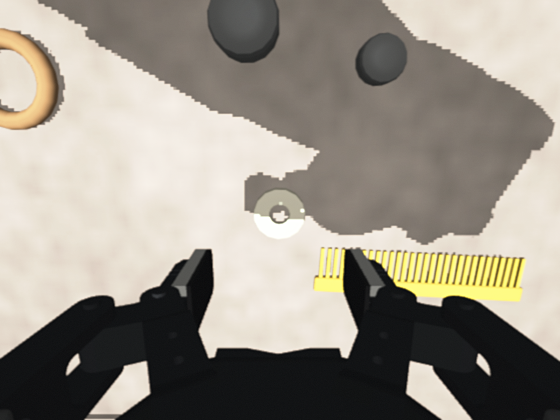

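The washer is at (278.5,213), centred between the pads, and the comb edge at v≈248 is clear of the fingers. I'll descend by feel.

Emit:
step_arm(moves=[[[1,0,30],[0,0,0],50],[[1,0,60],[0,0,0],50],[[1,0,80],[0,0,0],50],[[1,0,86],[0,0,0],50],[[1,0,88],[0,0,0],50],[[1,0,90],[0,0,0],50],[[1,0,90],[0,0,0],50]])

```text
clock: 11.6
tcp_pos: [0.6383, -0.2316, 0.0078]
orientation: [0.002, 0.707, 0.707, 0.001]
wrist_force: [-0.1, 0.3, -0.2]
finger_gap: 0.0499
grip_force: 0.0
```

Emit:
step_arm(moves=[[[0,0,1],[0,0,0],50],[[0,0,2],[0,0,0],50],[[0,0,2],[0,0,0],50]])

```text
clock: 11.85
tcp_pos: [0.6371, -0.2313, 0.0042]
orientation: [0.001, 0.707, 0.707, 0.0]
wrist_force: [-0.3, -0.1, -0.8]
finger_gap: 0.0501
grip_force: 0.0
```

Emit:
step_arm(moves=[[[0,0,0],[0,0,0],40],[[0,0,0],[0,0,0],30],[[0,0,0],[0,0,0],30],[[0,0,0],[0,0,0],30],[[0,0,0],[0,0,0],30]], grip_force=40)

```text
clock: 12.27
tcp_pos: [0.6367, -0.2312, 0.0043]
orientation: [0.0, 0.707, 0.707, 0.0]
wrist_force: [-1.8, 0.3, 4.9]
finger_gap: 0.0338
grip_force: 39.3
```

Emit:
step_arm(moves=[[[0,0,-10],[0,0,0],30],[[0,0,-40],[0,0,0],30],[[0,0,-80],[0,0,0],30],[[0,0,-120],[0,0,0],30],[[0,0,-160],[0,0,0],30],[[0,0,-180],[0,0,0],30],[[0,0,-180],[0,0,0],30]])

```text
clock: 12.85
tcp_pos: [0.6394, -0.2324, 0.1912]
orientation: [0.006, 0.707, 0.707, 0.002]
wrist_force: [0.3, -0.9, -0.1]
finger_gap: 0.0332
grip_force: 39.8
```

```bash
python3 - <<'E'
from h import *
im,p=grab('wrist'); s=telemetry.get_state();print(s['tcp_pos'],s['orientation'],s['clock'],s['wrist_force'],s['finger_gap'])
print(totool([.5416,.165,s['tcp_pos'][2]]),proj(p,s['tcp_pos']))
cv2.imwrite('pics/w5.png',cv2.resize(im[160:360,180:380,::-1],None,fx=3,fy=3,interpolation=cv2.INTER_CUBIC))
E
```

```text
[ 0.63841993 -0.23191553  0.18773839] [0.00354123 0.70709578 0.70710788 0.00121334] 12.9 [ 0.79672901 -0.89517046 -0.8741005 ] 0.033447397919654294
[396.91396401 -96.80655984  -1.95767925] [275.9335202  258.89099838]
```

View pics/w5.png

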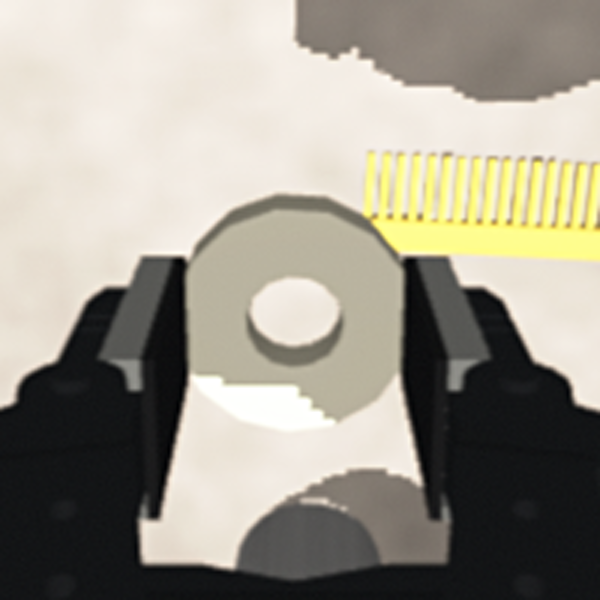

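The washer is held flat at the finger tips, its hole at full-image (278,266), which is centred on the TCP within about 0.3 mm. I'll carry it to the axle.

Emit:
step_arm(moves=[[[40,-10,0],[0,0,0],30],[[80,-20,0],[0,0,0],30],[[120,-30,0],[0,0,0],30],[[160,-40,0],[0,0,0],30],[[200,-50,0],[0,0,0],30],[[240,-60,0],[0,0,0],30],[[280,-70,0],[0,0,0],30],[[320,-80,0],[0,0,0],30]])

```text
clock: 13.57
tcp_pos: [0.5546, 0.0907, 0.1817]
orientation: [-0.001, 0.707, 0.707, -0.001]
wrist_force: [1.0, -0.3, -0.2]
finger_gap: 0.0334
grip_force: 39.8
```

Emit:
step_arm(moves=[[[40,-10,0],[0,0,0],30],[[70,-15,0],[0,0,0],30],[[77,-15,0],[0,0,0],30],[[77,-15,0],[0,0,0],30],[[77,-15,15],[0,0,0],30],[[77,-15,30],[0,0,0],30],[[77,-15,30],[0,0,0],30],[[77,-15,30],[0,0,0],30]])

```text
clock: 14.23
tcp_pos: [0.5407, 0.1645, 0.1519]
orientation: [-0.001, 0.708, 0.706, -0.001]
wrist_force: [-0.3, -0.7, -0.8]
finger_gap: 0.0333
grip_force: 39.8
```

Emit:
step_arm(moves=[[[0,0,0],[0,0,0],30],[[0,0,0],[0,0,0],30],[[0,0,0],[0,0,0],30]])

```text
clock: 14.48
tcp_pos: [0.5423, 0.1655, 0.1542]
orientation: [0.0, 0.707, 0.707, 0.001]
wrist_force: [0.0, 0.1, -0.6]
finger_gap: 0.0335
grip_force: 39.8
```

Emit:
step_arm(moves=[[[0.3,-0.6,3],[0,0,0],30],[[0.3,-0.6,6],[0,0,0],30],[[0.3,-0.6,9],[0,0,0],30],[[0.3,-0.6,12],[0,0,0],30],[[0.3,-0.6,14],[0,0,0],30],[[0.3,-0.6,15],[0,0,0],30]])

```text
clock: 14.98
tcp_pos: [0.5406, 0.1663, 0.1377]
orientation: [-0.0, 0.707, 0.707, -0.0]
wrist_force: [0.8, -0.1, 0.7]
finger_gap: 0.0334
grip_force: 39.8
```

Emit:
step_arm(moves=[[[0,0,1],[0,0,0],30],[[0,0,2],[0,0,0],30],[[0,0,3],[0,0,0],30],[[0,0,4],[0,0,0],30],[[0,0,5],[0,0,0],30],[[0,0,6],[0,0,0],30]])

```text
clock: 15.48
tcp_pos: [0.541, 0.1663, 0.1323]
orientation: [0.0, 0.707, 0.707, 0.0]
wrist_force: [-0.1, 0.2, -0.1]
finger_gap: 0.0338
grip_force: 39.8
```

Emit:
step_arm(moves=[[[0,0,1],[0,0,0],30],[[0,0,2],[0,0,0],30],[[0,0,3],[0,0,0],30],[[0,0,4],[0,0,0],30]])

```text
clock: 15.82
tcp_pos: [0.541, 0.1663, 0.1282]
orientation: [0.0, 0.707, 0.707, 0.0]
wrist_force: [-0.3, 0.5, -0.5]
finger_gap: 0.0336
grip_force: 39.8
```

Emit:
step_arm(moves=[[[0,0,1],[0,0,0],30],[[0,0,2],[0,0,0],30],[[0,0,3],[0,0,0],30]])

```text
clock: 16.07
tcp_pos: [0.541, 0.1663, 0.1252]
orientation: [0.0, 0.707, 0.707, 0.0]
wrist_force: [-0.1, -0.3, -1.0]
finger_gap: 0.0332
grip_force: 39.8
```

Emit:
step_arm(moves=[[[0,0,1],[0,0,0],30],[[0,0,2],[0,0,0],30],[[0,0,3],[0,0,0],30]])

```text
clock: 16.32
tcp_pos: [0.5409, 0.1663, 0.1222]
orientation: [0.0, 0.707, 0.707, -0.0]
wrist_force: [-0.3, -0.2, -0.3]
finger_gap: 0.0333
grip_force: 39.8
```

Emit:
step_arm(moves=[[[0,0,1],[0,0,0],30],[[0,0,2],[0,0,0],30],[[0,0,3],[0,0,0],30]])

```text
clock: 16.57
tcp_pos: [0.5409, 0.1662, 0.1192]
orientation: [0.0, 0.707, 0.707, 0.0]
wrist_force: [0.2, 0.0, 0.6]
finger_gap: 0.0331
grip_force: 39.8
```

Emit:
step_arm(moves=[[[0,0,0.5],[0,0,0],30],[[0,0,1],[0,0,0],30],[[0,0,1],[0,0,0],30]])

```text
clock: 16.82
tcp_pos: [0.5409, 0.1663, 0.1183]
orientation: [0.0, 0.707, 0.707, 0.0]
wrist_force: [-0.8, 0.1, 0.5]
finger_gap: 0.0335
grip_force: 40.0
```

Emit:
step_arm(moves=[[[0,0,0.5],[0,0,0],30],[[0,0,1],[0,0,0],30],[[0,0,1],[0,0,0],30]])

```text
clock: 17.07
tcp_pos: [0.5411, 0.1663, 0.118]
orientation: [0.0, 0.707, 0.707, 0.0]
wrist_force: [-1.8, 0.2, 3.9]
finger_gap: 0.0337
grip_force: 40.8
```

Emit:
step_arm(moves=[[[0,0,0.5],[0,0,0],30],[[0,0,1],[0,0,0],30],[[0,0,1],[0,0,0],30]])

```text
clock: 17.32
tcp_pos: [0.5412, 0.1663, 0.1179]
orientation: [0.0, 0.707, 0.707, 0.001]
wrist_force: [-3.6, -0.3, 9.5]
finger_gap: 0.0337
grip_force: 41.6
```

The washer is seated at TCP 0.118, as expected. I'll release and go to the cap.

Emit:
step_arm(moves=[[[0,0,-1.5],[0,0,0],55],[[0,0,-1.5],[0,0,0],55],[[0,0,-1.5],[0,0,0],55],[[0,0,-15],[0,0,0],60],[[0,0,-55],[0,0,0],65],[[0,0,-75],[0,0,0],65],[[-30,10,-75],[0,0,0],65],[[-70,20,-75],[0,0,0],65]])

```text
clock: 17.98
tcp_pos: [0.5622, 0.0981, 0.1932]
orientation: [0.001, 0.705, 0.709, 0.002]
wrist_force: [0.8, -0.0, -0.2]
finger_gap: 0.0651
grip_force: 0.0
```

Emit:
step_arm(moves=[[[-40,10,0],[0,0,0],65],[[-80,20,0],[0,0,0],65],[[-120,30,0],[0,0,0],65],[[-160,40,0],[0,0,0],65],[[-200,53,0],[0,0,0],65],[[-203,53,30],[0,0,0],65],[[-203,53,60],[0,0,0],65],[[-203,53,80],[0,0,0],65]])

```text
clock: 18.65
tcp_pos: [0.613, -0.1081, 0.1083]
orientation: [-0.001, 0.708, 0.706, -0.001]
wrist_force: [0.4, 0.0, -0.3]
finger_gap: 0.0649
grip_force: 0.0
```

Emit:
step_arm(moves=[[[0,0,0],[0,0,0],65],[[0,0,0],[0,0,0],65],[[0,0,0],[0,0,0],65]])

```text
clock: 18.9
tcp_pos: [0.6146, -0.1067, 0.1124]
orientation: [0.001, 0.707, 0.707, 0.0]
wrist_force: [0.3, -0.6, 0.4]
finger_gap: 0.0655
grip_force: 0.0
```

```bash
python3 - <<'E'
from h import *
im,p=grab('wrist','w6.png'); s=telemetry.get_state();print(s['tcp_pos'],s['orientation'],s['clock'],s['wrist_force'],proj(p,[.614,-.107,.026]))
b=grab('side','s2.png')[0];a=grab('scene','c2.png')[0]
A=im[:,:,::-1][100:320,160:400];B=b[:,:,::-1][120:200,150:240];C=a[:,:,::-1][145:215,325:405]
r=lambda i,w,h:cv2.resize(i,(w,h),interpolation=cv2.INTER_CUBIC)
cv2.imwrite('pics/m6.png',np.hstack([r(A,440,403),np.vstack([r(B,226,201),r(C,226,202)])]))
E
```

```text
[ 0.61514847 -0.10678366  0.11315145] [1.26513457e-03 7.06948398e-01 7.07263669e-01 6.80764225e-04] 18.95 [ 0.69389652 -0.19710514 -0.53337275] [277.0638564  213.55923953]
```

View pics/m6.png

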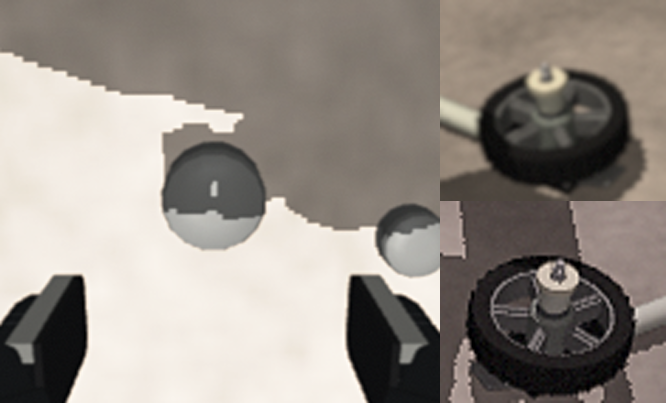

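The spacer and washer sit stacked on the axle in both outside views. The cap centre is at wrist (276.7,208), about 1.5 mm in +y from the TCP. I'll descend and grip.

Emit:
step_arm(moves=[[[1.5,-0.5,35],[0,0,0],65],[[1.5,-0.5,65],[0,0,0],65],[[1.5,-0.5,90],[0,0,0],65],[[1.5,-0.5,100],[0,0,0],65],[[1.5,-0.5,105],[0,0,0],65],[[1.5,-0.5,106],[0,0,0],65],[[1.5,-0.5,106],[0,0,0],55],[[1.5,-0.5,106],[0,0,0],45]], grip_force=80)

```text
clock: 19.72
tcp_pos: [0.615, -0.1056, 0.0073]
orientation: [0.001, 0.707, 0.707, 0.001]
wrist_force: [0.1, 0.6, 1.8]
finger_gap: 0.0458
grip_force: 3.0
```

Emit:
step_arm(moves=[[[0,0,0],[0,0,0],35],[[0,0,0],[0,0,0],35],[[0,0,0],[0,0,0],35],[[0,0,0],[0,0,0],35]])

```text
clock: 20.05
tcp_pos: [0.6151, -0.1057, 0.0081]
orientation: [0.002, 0.707, 0.707, 0.001]
wrist_force: [-1.7, 0.3, 5.7]
finger_gap: 0.0417
grip_force: 80.0
```

Emit:
step_arm(moves=[[[0,0,-10],[0,0,0],35],[[0,0,-50],[0,0,0],35],[[0,0,-90],[0,0,0],35],[[0,0,-130],[0,0,0],35],[[0,0,-165],[0,0,0],35],[[0,0,-170],[0,0,0],35],[[0,0,-170],[0,0,0],35],[[0,0,-170],[0,0,0],35]])

```text
clock: 20.72
tcp_pos: [0.6137, -0.1053, 0.1762]
orientation: [0.001, 0.707, 0.707, 0.0]
wrist_force: [-0.6, -0.7, -1.2]
finger_gap: 0.0411
grip_force: 81.1
```

```bash
python3 - <<'E'
from h import *
im,p=grab('wrist','w7.png'); s=telemetry.get_state();print(s['tcp_pos'],s['orientation'],s['clock'],s['wrist_force'],s['finger_gap'])
g=cv2.cvtColor(im,cv2.COLOR_RGB2GRAY)
for u in (262,278,294): print(u,g[205:350:3,u].tolist())
for z,yy in ((.018,.022),(.018,-.022),(.0,.022)): print(proj(p,s['tcp_pos']+[0,yy,z-.008]))
print(totool([.541,.1661,s['tcp_pos'][2]]))
E
```

```text
[ 0.61282623 -0.10503701  0.17468601] [-4.33286954e-04  7.07103755e-01  7.07109631e-01 -2.47403620e-04] 20.7667 [ 0.41205365 -0.22682102 -0.18077632] 0.04119590401641137
262 [241, 240, 239, 239, 243, 51, 53, 53, 55, 67, 67, 88, 89, 90, 91, 93, 94, 91, 89, 87, 87, 86, 85, 85, 86, 86, 84, 85, 84, 84, 83, 84, 82, 81, 99, 170, 165, 224, 236, 237, 238, 238, 237, 237, 235, 234, 235, 238, 245]
278 [236, 233, 231, 235, 51, 54, 54, 54, 68, 67, 90, 94, 96, 98, 99, 98, 95, 93, 90, 88, 86, 86, 87, 85, 86, 85, 85, 86, 85, 85, 84, 84, 83, 82, 80, 75, 168, 159, 239, 238, 238, 239, 238, 236, 237, 239, 241, 240, 237]
294 [232, 233, 235, 237, 241, 51, 54, 53, 54, 66, 66, 89, 92, 92, 92, 92, 90, 89, 88, 86, 86, 86, 87, 85, 86, 85, 85, 85, 84, 84, 84, 82, 82, 82, 79, 78, 73, 230, 235, 237, 238, 239, 238, 236, 234, 233, 234, 235, 239]
[276.22766356 224.00841451]
[276.36007207 312.99557945]
[276.36653168 212.70835776]
[ 2.71137593e+02 -7.18239110e+01  1.40418067e-01]
```

Emit:
step_arm(moves=[[[40,-10,0],[0,0,0],35],[[80,-20,0],[0,0,0],35],[[120,-30,0],[0,0,0],35],[[160,-40,0],[0,0,0],35],[[200,-50,0],[0,0,0],35],[[240,-65,0],[0,0,0],35],[[265,-73,0],[0,0,0],35],[[273,-73,0],[0,0,0],35]])

```text
clock: 21.43
tcp_pos: [0.5367, 0.1714, 0.1731]
orientation: [-0.002, 0.705, 0.709, -0.002]
wrist_force: [0.3, 0.1, -0.7]
finger_gap: 0.0417
grip_force: 81.1
```

Emit:
step_arm(moves=[[[0,0,0],[0,0,0],35],[[0,0,0],[0,0,0],35],[[0,0,10],[0,0,0],35],[[0,0,20],[0,0,0],35],[[0,0,24],[0,0,0],35],[[0,0,24],[0,0,0],35],[[0,0,24],[0,0,0],35],[[0,0,24],[0,0,0],35]])

```text
clock: 22.1
tcp_pos: [0.5407, 0.1673, 0.1513]
orientation: [0.0, 0.707, 0.707, 0.0]
wrist_force: [0.4, 0.3, -0.4]
finger_gap: 0.0414
grip_force: 81.2
```

```bash
python3 - <<'E'
from h import *
im,p=grab('wrist','w8.png'); s=telemetry.get_state();print(s['tcp_pos'],s['orientation'],s['wrist_force'])
g=cv2.cvtColor(im,cv2.COLOR_RGB2GRAY)
for u in (268,278,288): print(u,g[205:240:2,u].tolist(),g[300:335:2,u].tolist())
for z,yy in ((.018,.022),(.018,-.022),(.0,.022)): print(proj(p,s['tcp_pos']+[0,yy,z-.008]))
E
```

```text
[0.54081225 0.16745375 0.15159855] [2.08415656e-04 7.07330122e-01 7.06883300e-01 2.34118208e-04] [ 1.21298159 -0.59538481 -0.62955931]
268 [53, 57, 95, 118, 132, 187, 74, 53, 55, 55, 54, 58, 70, 70, 70, 91, 96, 96] [87, 86, 84, 84, 82, 82, 80, 80, 70, 209, 242, 240, 241, 242, 241, 241, 240, 239]
278 [72, 117, 120, 128, 190, 181, 54, 55, 55, 56, 57, 58, 71, 71, 71, 93, 97, 97] [86, 86, 85, 84, 83, 81, 81, 80, 73, 176, 239, 236, 237, 237, 238, 239, 238, 237]
288 [57, 75, 116, 118, 181, 184, 64, 53, 54, 56, 55, 57, 71, 70, 70, 91, 95, 96] [86, 85, 84, 83, 83, 81, 80, 78, 73, 229, 240, 237, 236, 235, 235, 236, 236, 235]
[278.38763049 225.43193384]
[278.44207174 315.36253927]
[278.35119736 213.86683411]
```

Emit:
step_arm(moves=[[[0,0,2],[0,0,0],35],[[0,0,4],[0,0,0],35],[[0,0,6],[0,0,0],35],[[0,0,7],[0,0,0],35]])

```text
clock: 22.48
tcp_pos: [0.5403, 0.1678, 0.144]
orientation: [-0.0, 0.707, 0.707, -0.0]
wrist_force: [0.1, -1.0, 0.1]
finger_gap: 0.0415
grip_force: 81.1
```

Emit:
step_arm(moves=[[[0,0,1],[0,0,0],35],[[0,0,2],[0,0,0],35],[[0,0,3],[0,0,0],35]])

```text
clock: 22.73
tcp_pos: [0.5409, 0.1676, 0.1416]
orientation: [0.001, 0.707, 0.707, 0.0]
wrist_force: [0.0, -1.9, 3.0]
finger_gap: 0.0414
grip_force: 81.5
```

Emit:
step_arm(moves=[[[0,0,1],[0,0,0],35],[[0,0,2],[0,0,0],35],[[0,0,2],[0,0,0],35]])

```text
clock: 22.98
tcp_pos: [0.5409, 0.1673, 0.1393]
orientation: [0.001, 0.707, 0.707, -0.0]
wrist_force: [1.8, -2.1, -0.5]
finger_gap: 0.0414
grip_force: 81.3
```

Emit:
step_arm(moves=[[[-0.6,0.3,0.5],[0,0,0],35],[[-0.6,0.3,1],[0,0,0],35],[[-0.6,0.3,1],[0,0,0],35]])

```text
clock: 23.23
tcp_pos: [0.5409, 0.1671, 0.1384]
orientation: [0.0, 0.707, 0.707, 0.0]
wrist_force: [1.2, -2.3, 2.3]
finger_gap: 0.0415
grip_force: 81.4
```

Emit:
step_arm(moves=[[[0,0,0.5],[0,0,0],35],[[0,0,1],[0,0,0],35],[[0,0,1],[0,0,0],35]])

```text
clock: 23.48
tcp_pos: [0.541, 0.1672, 0.138]
orientation: [0.0, 0.707, 0.707, 0.0]
wrist_force: [0.7, -2.0, 5.1]
finger_gap: 0.0415
grip_force: 81.8
```

Emit:
step_arm(moves=[[[0,0,0.5],[0,0,0],35],[[0,0,1],[0,0,0],35],[[0,0,1],[0,0,0],35]])

```text
clock: 23.73
tcp_pos: [0.5411, 0.1673, 0.1378]
orientation: [0.001, 0.707, 0.707, 0.001]
wrist_force: [-1.9, -3.2, 10.1]
finger_gap: 0.0416
grip_force: 82.2
```

Emit:
step_arm(moves=[[[-0.5,0,0.5],[0,0,0],35],[[-0.5,0,0.5],[0,0,0],35]])

```text
clock: 23.9
tcp_pos: [0.5414, 0.167, 0.1373]
orientation: [0.001, 0.707, 0.707, 0.001]
wrist_force: [-0.5, -0.7, 8.4]
finger_gap: 0.0417
grip_force: 82.1
```

Emit:
step_arm(moves=[[[0,0,0.5],[0,0,0],35],[[0,0,0.5],[0,0,0],35]])

```text
clock: 24.07
tcp_pos: [0.5416, 0.1668, 0.1367]
orientation: [0.001, 0.707, 0.707, 0.001]
wrist_force: [0.5, -2.0, 7.3]
finger_gap: 0.0415
grip_force: 82.0
```

Emit:
step_arm(moves=[[[0,0,0.5],[0,0,0],35],[[0,0,0.5],[0,0,0],35]])

```text
clock: 24.23
tcp_pos: [0.5416, 0.1668, 0.1362]
orientation: [0.001, 0.707, 0.707, 0.001]
wrist_force: [0.3, -2.0, 6.9]
finger_gap: 0.0415
grip_force: 82.0
```

Moving over the balls with a falling force.

Emit:
step_arm(moves=[[[0,0,0.5],[0,0,0],35],[[0,0,1],[0,0,0],35]])

```text
clock: 24.4
tcp_pos: [0.5414, 0.1667, 0.1349]
orientation: [0.001, 0.707, 0.707, 0.001]
wrist_force: [-0.0, -2.6, 5.0]
finger_gap: 0.0413
grip_force: 81.6
```

Emit:
step_arm(moves=[[[0,0,0.5],[0,0,0],35],[[0,0,1],[0,0,0],35]])

```text
clock: 24.57
tcp_pos: [0.5409, 0.1667, 0.1329]
orientation: [0.0, 0.707, 0.707, 0.0]
wrist_force: [0.7, -2.5, 0.5]
finger_gap: 0.0416
grip_force: 81.3
```

Emit:
step_arm(moves=[[[0,0,0.5],[0,0,0],35],[[0,0,1],[0,0,0],35]])

```text
clock: 24.73
tcp_pos: [0.5405, 0.1666, 0.1312]
orientation: [-0.0, 0.707, 0.707, -0.0]
wrist_force: [1.0, -1.8, -0.7]
finger_gap: 0.0414
grip_force: 81.1
```

Emit:
step_arm(moves=[[[0,0,0.5],[0,0,0],35],[[0,0,1],[0,0,0],35]])

```text
clock: 24.9
tcp_pos: [0.5405, 0.1667, 0.1303]
orientation: [-0.0, 0.707, 0.707, -0.0]
wrist_force: [1.3, -1.8, -1.0]
finger_gap: 0.0417
grip_force: 81.2
```

Emit:
step_arm(moves=[[[0,0,0.5],[0,0,0],35],[[0,0,1],[0,0,0],35],[[0,0,1],[0,0,0],35]])

```text
clock: 25.15
tcp_pos: [0.5406, 0.1668, 0.1299]
orientation: [-0.0, 0.707, 0.707, 0.0]
wrist_force: [-0.7, -1.4, 1.6]
finger_gap: 0.0413
grip_force: 81.4
```

Emit:
step_arm(moves=[[[0,0,0.5],[0,0,0],35],[[0,0,1],[0,0,0],35],[[0,0,1],[0,0,0],35]])

```text
clock: 25.4
tcp_pos: [0.5407, 0.1668, 0.1296]
orientation: [0.0, 0.707, 0.707, 0.0]
wrist_force: [-0.7, -1.9, 6.3]
finger_gap: 0.0411
grip_force: 81.9
```

Emit:
step_arm(moves=[[[0,0,0.5],[0,0,0],35],[[0,0,1],[0,0,0],35],[[0,0,1],[0,0,0],35]])

```text
clock: 25.65
tcp_pos: [0.5408, 0.1669, 0.1295]
orientation: [0.0, 0.707, 0.707, 0.001]
wrist_force: [-2.1, -1.7, 11.9]
finger_gap: 0.0417
grip_force: 82.4
```

Contact on the washer at TCP 0.1296. I need about 1.5 mm more for 20 N.

Emit:
step_arm(moves=[[[0,0,0.5],[0,0,0],35],[[0,0,1],[0,0,0],35],[[0,0,1],[0,0,0],35]])

```text
clock: 25.9
tcp_pos: [0.5409, 0.167, 0.1294]
orientation: [0.001, 0.707, 0.707, 0.001]
wrist_force: [-4.3, -1.6, 15.9]
finger_gap: 0.0415
grip_force: 82.9
```

Emit:
step_arm(moves=[[[0,0,0.5],[0,0,0],35],[[0,0,0.5],[0,0,0],35],[[0,0,0.5],[0,0,0],35],[[0,0,0.5],[0,0,0],35]])

```text
clock: 26.23
tcp_pos: [0.541, 0.167, 0.1294]
orientation: [0.001, 0.707, 0.707, 0.001]
wrist_force: [-5.6, -1.7, 19.3]
finger_gap: 0.0412
grip_force: 83.2
```

Emit:
step_arm(moves=[[[0,0,0.3],[0,0,0],35],[[0,0,0.3],[0,0,0],35],[[0,0,0.3],[0,0,0],35],[[0,0,0.3],[0,0,0],35],[[0,0,0.3],[0,0,0],35],[[0,0,0.3],[0,0,0],35],[[0,0,0.3],[0,0,0],35],[[0,0,0.3],[0,0,0],35]])

```text
clock: 26.9
tcp_pos: [0.541, 0.167, 0.1293]
orientation: [0.001, 0.707, 0.707, 0.001]
wrist_force: [-6.4, -2.7, 20.8]
finger_gap: 0.0415
grip_force: 83.4
```

Emit:
step_arm(moves=[[[0,0,0],[0,0,0],35],[[0,0,0],[0,0,0],35],[[0,0,0],[0,0,0],35],[[0,0,0],[0,0,0],35],[[0,0,0],[0,0,0],35],[[0,0,0],[0,0,0],35]])

```text
clock: 27.4
tcp_pos: [0.541, 0.167, 0.1294]
orientation: [0.001, 0.707, 0.707, 0.001]
wrist_force: [-5.7, -2.2, 20.1]
finger_gap: 0.0413
grip_force: 83.4
```

Emit:
step_arm(moves=[[[0,0,-2],[0,0,0],35],[[0,0,-3.5],[0,0,0],35],[[0,0,-3.5],[0,0,0],60],[[0,0,-3.5],[0,0,0],65],[[0,0,-3.5],[0,0,0],65],[[0,0,-3.5],[0,0,0],65],[[0,0,-3.5],[0,0,0],65]])

```text
clock: 27.98
tcp_pos: [0.5406, 0.1668, 0.1291]
orientation: [-0.0, 0.707, 0.707, -0.0]
wrist_force: [0.2, -0.3, 0.4]
finger_gap: 0.0646
grip_force: 0.0
```

Emit:
step_arm(moves=[[[0,0,-10],[0,0,0],65],[[0,0,-40],[0,0,0],65],[[0,0,-80],[0,0,0],65],[[-40,0,-90],[0,0,0],65],[[-80,0,-90],[0,0,0],65],[[-80,0,-90],[0,0,0],65],[[-80,0,-90],[0,0,0],65]])

```text
clock: 28.57
tcp_pos: [0.5411, 0.085, 0.2206]
orientation: [0.0, 0.708, 0.706, 0.001]
wrist_force: [-1.1, -0.1, -0.5]
finger_gap: 0.0649
grip_force: 0.0
```

```bash
python3 - <<'E'
from h import *
for n in ('scene','side'):
    im,p=grab(n,n+'9.png')
    X=np.array([.541,.1665,0])
    print(n,'pred top/rim/underside',[proj(p,X+[0,0,z]).round(1).tolist() for z in (.148,.122,.09)])
    u,v=proj(p,X+[0,0,.14]).astype(int); g=cv2.cvtColor(im,cv2.COLOR_RGB2GRAY)
    print(u,v,'row',g[v,u-24:u+25:2].tolist(),'col',im[v-20:v+40:2,u].tolist())
s=telemetry.get_state();print(s['tcp_pos'],s['clock'],s['wrist_force'])
E
```

```text
scene pred top/rim/underside [[368.6, 162.7], [367.2, 170.4], [365.7, 179.7]]
368 165 row [77, 80, 81, 42, 5, 4, 11, 13, 49, 57, 54, 55, 53, 54, 52, 105, 102, 140, 141, 139, 135, 135, 134, 137, 136] col [[83, 74, 70], [82, 73, 70], [74, 66, 64], [78, 68, 66], [74, 65, 63], [79, 68, 66], [78, 67, 65], [43, 42, 43], [60, 55, 56], [56, 53, 52], [57, 52, 52], [62, 57, 59], [64, 62, 60], [56, 52, 53], [59, 54, 54], [54, 49, 52], [116, 107, 97], [104, 100, 97], [104, 99, 94], [62, 60, 59], [50, 51, 49], [73, 71, 68], [63, 60, 59], [60, 59, 57], [56, 53, 54], [60, 55, 54], [27, 25, 29], [16, 8, 11], [18, 15, 16], [16, 12, 7]]
side pred top/rim/underside [[190.2, 142.0], [191.7, 150.8], [193.5, 161.3]]
190 144 row [136, 134, 138, 139, 136, 135, 140, 139, 103, 52, 50, 53, 51, 53, 54, 52, 51, 115, 147, 147, 149, 148, 148, 148, 147] col [[70, 67, 62], [74, 71, 67], [72, 70, 65], [70, 69, 64], [70, 69, 63], [69, 68, 64], [113, 104, 94], [133, 121, 108], [61, 57, 53], [50, 49, 47], [53, 51, 49], [57, 56, 53], [58, 56, 53], [54, 53, 48], [53, 51, 48], [54, 52, 50], [84, 79, 69], [103, 98, 84], [97, 95, 84], [92, 90, 81], [72, 71, 64], [47, 47, 44], [62, 64, 58], [57, 58, 52], [54, 54, 50], [51, 51, 48], [52, 53, 49], [47, 47, 43], [19, 19, 16], [14, 14, 12]]
[0.54061613 0.08687428 0.21973915] 28.6667 [-0.62233114 -0.25660108 -0.36446876]
```

Both views show the cap directly on the off-white washer, stacked on the axle, and the gripper is clear. I'm handing in.

```bash
python3 -c "
from workcell import env;print(env.hand_in())"
```

```text
the job is handed in; nothing more can be done
None
```

The wheel is refitted and handed in: spacer down on the bearing, washer flat on it, and the cap snapped in and pressed home at about 20 N for about 1.3 s. The highest wrist-force reading during the fitting was about 22 N, the clock stood at 28.7 s just before hand-in, and the bystanders were left alone.

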